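# Sweep loose parts into the batten bay

## Robot

A 6-joint arm with a two-finger parallel gripper is mounted at the origin on a cart in front of the work surface, level with it; the furniture and walls round the work are solid. World frame = base frame: x ahead of the robot, y to its left, z up, the work surface at z = 0. Lengths are in m, angles in rad, forces in N, time in s.
With the tool pointing down it reaches from about 0.35 to 0.975 m from the base axis. Payload 4.9 kg.
Tool frame: the origin (TCP) lies between the finger pads; the fingertips stand 19 mm ahead of it and the grasp point (between the pads) is the TCP; z points along the fingers, y is the line along which they close (so a half turn about z gives the same grasp; the last joint's range is limited). The gripper opens to 85 mm and grips with 20 to 120 N. Pads are 22 mm wide; open, the fingers measure 114 mm over their backs; the gripper's body (76 mm by 85 mm) begins 54 mm behind the grasp point. The pads swing forward as they close: fully open they stand 13 mm farther back than shut.
Start: joints at [-1.436, 0.053, 1.613, -0, 1.476, -0.119], TCP at [0.157, -0.605, 0.25] pointing down, gripper open.
Joint ranges: [-3.01, 3.01], [-1.01, 2.22], [0.06, 2.58], [-1.02, 4.17], [0.09, 2.62], [-3.14, 3.14]. Speed limits (rad/s): [2.57, 2.57, 3.14, 3.14, 3.14, 3.14].

## Interface

Orientations are given as a rotation vector (axis times angle).
In Python, from station import ctrl gives the robot as it stands. The module is installed in compiled form; this text tells all that it offers.
- The arm moves only by the tool servo_tool, never from a script. Its argument "increments" is a list that holds one entry, the list of rows, each a list of 5 numbers: the finger opening in cm, from 0 to 8.54, then the shift along the tool's x, y, z in cm, then the turn about the tool's z in degrees. A call has 1 to 5 rows; each row is the pose to reach, as a shift and turn from the pose commanded when the call began, along the tool's axes at that moment; what a row does not reach only later rows make up. A row lasts 1/10 s, in which the tool goes at most 50 mm and 8.59 degrees, less where a joint would pass 70% of its speed; a pose out of reach is approached as far as the arm can. A call with a gripper value outside its range is refused whole. The fingers move at their own pace and stop on an object; "newtons" is the grip in N (left out, the last holds). Time passes only in rows, so rows that repeat a pose let the fingers close. It gives the time, the measured TCP pose, the force, the opening and the grip force at its end, in the units of the state.
- ctrl.get_obs(): the state, without advancing time (a new reading comes with each control period).
- ctrl.get_image(name): name is "scene" or "top" or "wrist"; returns a dict with "img" (420x560x3 uint8, red, green, blue), "fx", "fy", "cx", "cy" (pixels), "k1" (the pictures are not rectified: a ray, as slopes to the right and down, at radius r is drawn at 1 + k1 r^2 times it, then the intrinsics apply), "rvec" (rotation vector, rad) and "tvec" (3), from world to camera coordinates, as OpenCV has them; the wrist camera has in their place "mount" (4x4, takes a point from camera to tool coordinates, whose origin is the TCP and whose axes are the flange's). Camera axes: x right, y down, z forward; pixel columns grow to the right and rows downward; lengths in m; the calibration is good to about 2 mm. A picture is of the moment at which its call begins: read the wrist's pose just before it. There is no depth.
- ctrl.finish_job(): hands the job in; it is judged then, once.
The state is a dict: "t": time; "q": joint angles; "dq": joint speeds; "effort": joint torques, N m; "tool_pos": TCP position; "tool_rot": TCP orientation; "contact_force": force on the tool from outside, world axes, zero at the start; "wrist_torque": the same for the moment, N m; "opening": finger opening in m; "grip_force": force on a finger pad.
Only numpy, scipy, OpenCV 4.12 (cv2) and the standard library are available. Lean on these libraries where they do the work, as an engineer would, in place of code of your own. Each camera call takes 0.05 s, during which the arm holds its last target. There are 200 camera calls.

## Task

Clear the loose parts off the middle of the bench: with the fingertips, sweep the two loose hexagon nuts and the ball bearing along the table top into the three-sided timber bay, so that each lies wholly inside it, behind the line of its open side. Only push them, do not pick them up. Leave the upright bolt, the V-block and the tape measure standing where they are.

Things in the scene. Friction and masses are not known exactly. Their poses are not given: they have to be found in the camera images.
- bay: timber bay of three battens (16 mm thick, 34 mm high) screwed to the table on the right: fixed, no floor or top. Inside 180 mm wide (x), 120 mm deep (y). Origin on the table top at the centre of the inside; +y points out of the open side, whose line is at y = +60 mm; inner faces at x = -90, x = +90, y = -60 mm. The open side faces left (world +y), turned by up to 0.2 rad
- loose_nut_24: smaller hexagon nut, bright steel, lying flat, loose: 24 mm across flats, 27 mm across corners, 19 mm high, about 0.07 kg; origin at the centre of its underside, z up
- loose_nut_30: larger hexagon nut, dark rusty steel (the flat scrap about it is only table dirt), lying flat, loose: 30 mm across flats, 34 mm across corners, 24 mm high, about 0.11 kg; origin at the centre of its underside, z up
- loose_ball_bearing: steel ball bearing lying flat, loose: a ring 52 mm across, 15 mm high, about 0.2 kg; its bore is not usable, treat it as a solid disc; slides, does not roll; origin at the centre of its underside, z up
- bolt: bystander: machine bolt standing upright on its head, loose: head 27 mm across, 70 mm high; origin at the centre of its underside, z along the shank, up
- v_block: bystander: ground steel V-block, loose, 50 x 50 x 34 mm high; origin at the centre of its underside
- tape_rule: bystander: yellow tape measure lying on its side, loose, 66 x 85 x 37 mm high; origin under the middle of its case

How it is judged:
By the outcome, as a careful person would: the job done as asked, in the order asked, and still so for the second after the job is handed in, with the robot touching nothing.
It also fails if it takes over 67 s, if anything falls off the work surface, if the arm or the gripper's body presses on something with over 40 N, if the wrist force passes 120 N, or if a joint passes its speed limit or range.

## Working session

There is one attempt and no reset: what is moved stays moved. The work goes in short steps, Python scripts to look and compute and a tool call to move; the robot and the scene stay as the last step left them, time stands still between calls to the robot, and variables do not carry over. Pictures are saved under pics/ and viewed, at most 10 in all, crops included, and the job is handed in when it is done.

Besides the shell and the picture viewer there is one more tool, called after "Emit:" as name(argument=value, ...), one argument or row to a line, values as JSON. servo_tool: Moves the arm, as the interface text tells. Its arguments: {"type":"object","properties":{"increments":{"type":"array"},"newtons":{"type":"number"}},"required":["increments"]}

```bash
mkdir -p pics
cat > h.py <<'E'
import numpy as np, cv2
from scipy.spatial.transform import Rotation as R
from station import ctrl
def K(d): return np.array([[d["fx"],0,d["cx"]],[0,d["fy"],d["cy"]],[0,0,1.]])
def ray2plane(d,px,z):
    px=np.array(px,float).reshape(-1,1,2)
    # undistort: p_d = p(1+k1 r^2)
    n=cv2.undistortPoints(px,K(d),np.array([d["k1"],0,0,0,0.])).reshape(-1,2)
    Rm=R.from_rotvec(np.ravel(d["rvec"])).as_matrix(); t=np.ravel(d["tvec"])
    c=-Rm.T@t; r=np.c_[n,np.ones(len(n))]@Rm
    return c+r*((z-c[2])/r[:,2])[:,None]
def proj(d,P):
    return cv2.projectPoints(np.array(P,float).reshape(-1,1,3),np.ravel(d["rvec"]),np.ravel(d["tvec"]),K(d),np.array([d["k1"],0,0,0,0.]))[0].reshape(-1,2)
def save(d,n): cv2.imwrite("pics/"+n,cv2.cvtColor(d["img"],cv2.COLOR_RGB2BGR))
E
python3 - <<'E'
from h import *
import pickle
o=ctrl.get_obs();print(o)
for n in("top","scene"):
    d=ctrl.get_image(n);pickle.dump(d,open(n+".pkl","wb"));save(d,n+"0.png")
    print(n,{k:v for k,v in d.items() if k!="img"})
E
```

```text
{'t': 0.0, 'q': array([-1.43602131e+00,  5.33342921e-02,  1.61430516e+00,  5.31129812e-08,
        1.47598788e+00, -1.19017631e-01]), 'dq': array([ 0.0004605 , -0.00021341,  0.00155466, -0.00039937,  0.0005751 ,
        0.00235871]), 'effort': array([-7.16305440e-04, -3.93680513e+01, -3.70177710e+01, -9.53268705e-05,
        7.02261736e-03,  1.01017059e-05]), 'tool_pos': array([ 0.15683353, -0.60439737,  0.2490703 ]), 'tool_rot': array([-3.11431430e+00, -3.97330011e-01,  2.50812069e-05]), 'contact_force': array([ 0.40587586,  0.27623191, -0.08569145]), 'wrist_torque': array([ 0.00746556, -0.01054757,  0.0361    ]), 'grip_force': 0.0, 'opening': 0.08545176029627348}
top {'fx': 476.78039576044455, 'fy': 476.78039576044455, 'cx': 273.16096553516263, 'cy': 204.93950369313657, 'k1': -0.025013104920318992, 'rvec': array([ 2.16833867, -2.18647291,  0.04878565]), 'tvec': array([-0.07807439,  0.55659364,  1.0318126 ])}
scene {'fx': 464.60367846539265, 'fy': 464.60367846539265, 'cx': 282.02327961909475, 'cy': 210.96956064565947, 'k1': -0.10133121723692044, 'rvec': array([ 0.62586103, -2.52240337,  1.30801971]), 'tvec': array([0.44284475, 0.22640887, 0.70711306])}
```

View pics/top0.png

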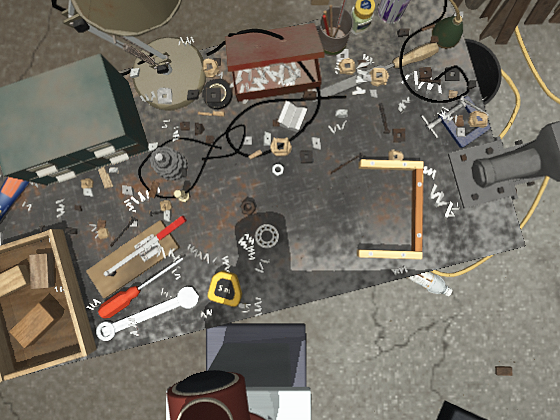

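View pics/scene0.png

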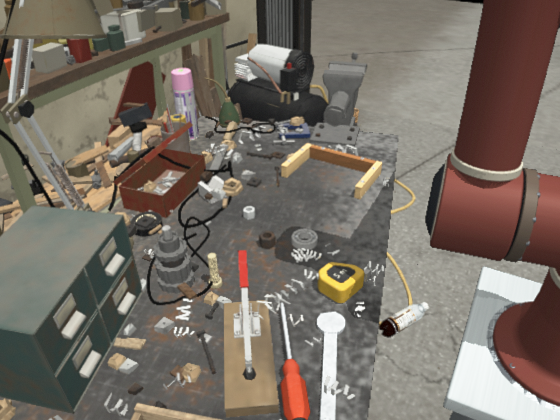

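The top view shows the bay at cols 360–423, rows 160–258, open to the left. The bearing is at (266,236), the rusty nut at (249,207) and the bright nut at (278,170). The V-block is near (291,115), the tape at (225,289) and the bolt near (181,196). The scene view agrees: nut (249,212), rusty nut (266,240), bearing (304,238).

Run:
```python
from h import *
import pickle
d=pickle.load(open("top.pkl","rb"));s=pickle.load(open("scene.pkl","rb"))
for nm,p,ps,z in [("b",(266,236),(304,238),.015),("n30",(249,207),(266,240),.024),("n24",(278,170),(249,212),.019),("vblk",(291,115),(215,190),.034),("tape",(225,289),(341,280),.037),("boltTop",(181,196),(212,257),.07),
 ("bayUL",(361,160),None,.034),("bayUL_in",(361,167),None,.034),("bayUR_in",(415,167),None,.034),("bayLR_in",(415,250),None,.034),("bayLL_in",(360,250),None,.034),("LL out",(359,258),None,.034),("vise",(480,175),None,.1),("tableR",(525,245),None,0),("edge",(300,270),None,0)]:
    print(nm,ray2plane(d,p,z)[0].round(3), ray2plane(s,ps,z)[0].round(3) if ps else "")
im=cv2.cvtColor(d["img"],cv2.COLOR_RGB2BGR)
c=im[85:315,150:440]
a=cv2.resize(c,(756,600),interpolation=cv2.INTER_CUBIC)
cv2.imwrite("pics/crop.png",a)
```

```text
b [ 0.488 -0.066  0.015] [ 0.485 -0.062  0.015]
n30 [ 0.551 -0.03   0.024] [ 0.544 -0.011  0.024]
n24 [ 0.633 -0.094  0.019] [ 0.627 -0.084  0.019]
vblk [ 0.752 -0.124  0.034] [ 0.729 -0.104  0.034]
tape [0.375 0.021 0.037] [0.365 0.039 0.037]
boltTop [0.573 0.11  0.07 ] [0.574 0.122 0.07 ]
bayUL [ 0.651 -0.275  0.034] 
bayUL_in [ 0.636 -0.274  0.034] 
bayUR_in [ 0.635 -0.391  0.034] 
bayLR_in [ 0.455 -0.387  0.034] 
bayLL_in [ 0.456 -0.269  0.034] 
LL out [ 0.439 -0.266  0.034] 
vise [ 0.607 -0.504  0.1  ] 
tableR [ 0.463 -0.64   0.   ] 
edge [ 0.412 -0.141  0.   ]
```

View pics/crop.png

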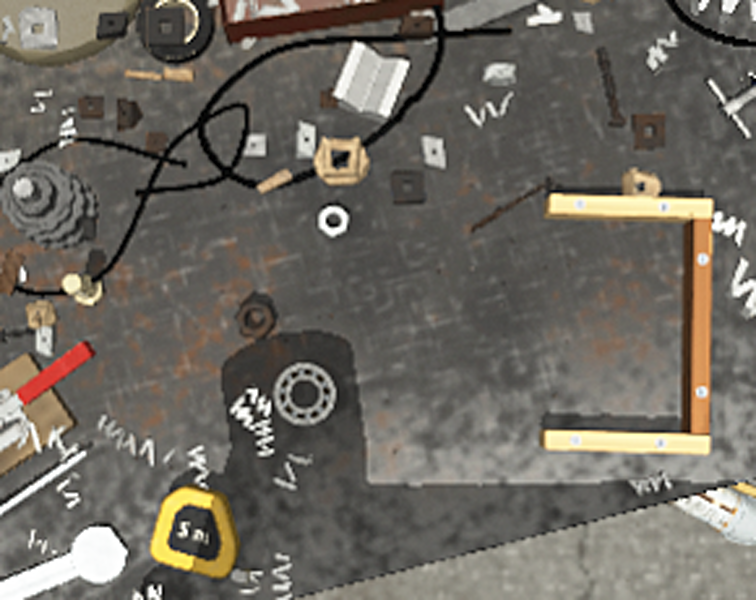

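Emit:
servo_tool(
  increments=[
    [[1.2,20,-14,0,-25],[1.2,20,-14,0,-25],[1.2,20,-14,0,-25],[1.2,20,-14,0,-25],[1.2,20,-14,0,-25]],
  ],
)

```text
t: 0.6
tool_pos: [0.3163, -0.4171, 0.2498]
tool_rot: [-2.956, -1.063, -0.0]
contact_force: [0.9, -1.0, 0.5]
opening: 0.013
grip_force: 0.0
```

Emit:
servo_tool(
  increments=[
    [[1.2,24,-4.5,0,-37],[1.2,24,-4.5,0,-37],[1.2,24,-4.5,0,-37],[1.2,24,-4.5,0,-37],[1.2,24,-4.5,0,-37]],
  ],
)

```text
t: 1.1
tool_pos: [0.4727, -0.2295, 0.2499]
tool_rot: [-2.462, -1.951, -0.0]
contact_force: [0.1, -0.6, -0.1]
opening: 0.0119
grip_force: 0.0
```

Emit:
servo_tool(
  increments=[
    [[1.2,22.2,11.3,0,-13.2],[1.2,22.2,11.3,0,-13.2],[1.2,22.2,11.3,0,-13.2],[1.2,22.2,11.3,0,-13.2],[1.2,22.2,11.3,0,-13.2]],
  ],
)

```text
t: 1.6
tool_pos: [0.6342, -0.0401, 0.2497]
tool_rot: [-2.226, -2.216, 0.001]
contact_force: [0.1, 0.2, 0.5]
opening: 0.012
grip_force: 0.0
```

Emit:
servo_tool(
  increments=[
    [[1.2,0,0,5,0],[1.2,0,0,10,0],[1.2,0,0,14,0],[1.2,0,0,14,0],[1.2,0,0,14,0]],
  ],
)

```text
t: 2.1
tool_pos: [0.633, -0.0421, 0.11]
tool_rot: [-2.225, -2.215, 0.002]
contact_force: [0.6, 0.5, 0.3]
opening: 0.0118
grip_force: 0.0
```

Run:
```python
from h import *
o=ctrl.get_obs();print(o["q"],o["tool_pos"],o["tool_rot"],o["opening"])
d=ctrl.get_image("wrist");save(d,"w1.png")
T=R.from_rotvec(o["tool_rot"]).as_matrix();M=np.array(d["mount"]);print(M.round(3),d["fx"],d["k1"])
```

```text
[-1.83624498e-01  1.96387102e-01  1.69997012e+00  5.25494044e-05
  1.24700600e+00 -1.79091145e-01] [ 0.63295473 -0.0420682   0.10996053] [-2.22543654e+00 -2.21533351e+00  1.51454351e-03] 0.011756594790065352
[[ 0.    -0.952 -0.305  0.078]
 [ 1.     0.     0.001  0.   ]
 [-0.001 -0.305  0.952 -0.124]
 [ 0.     0.     0.     1.   ]] 303.11911099381933 -0.06652970582230273
```

View pics/w1.png

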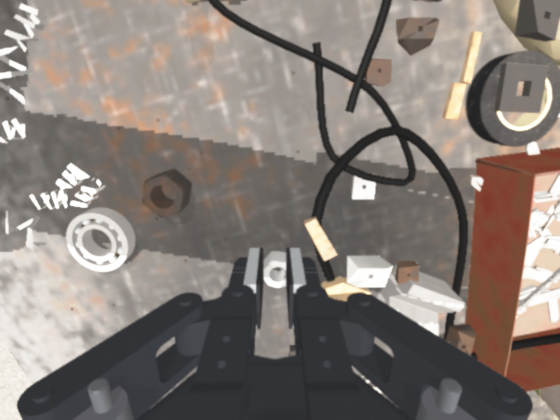

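The wrist view shows the bright nut between the fingertips at (278,270), the rusty nut at (167,194) and the bearing at (100,240). I'll check these against the top view.

```bash
cat >> h.py <<'E'
def wristcam(o,d):
    T=np.eye(4);T[:3,:3]=R.from_rotvec(o["tool_rot"]).as_matrix();T[:3,3]=o["tool_pos"]
    C=np.linalg.inv(T@np.array(d["mount"]));d=dict(d);d["rvec"]=R.from_matrix(C[:3,:3]).as_rotvec();d["tvec"]=C[:3,3];return d
E
python3 - <<'E'
from h import *
o=ctrl.get_obs();d=wristcam(o,ctrl.get_image("wrist"))
for p,z in [((278,270),.019),((167,194),.02),((100,240),.015),((368,270),.034)]: print(ray2plane(d,p,z)[0].round(3))
E
```

```text
[ 0.638 -0.09   0.019]
[ 0.556 -0.025  0.02 ]
[ 0.493 -0.065  0.015]
[ 0.707 -0.082  0.034]
```

Emit:
servo_tool(
  increments=[
    [[1.2,0.3,0.2,3,0],[1.2,0.3,0.2,6,0],[1.2,0.3,0.2,8,0],[1.2,0.3,0.2,8.5,0],[1.2,0.3,0.2,8.5,0]],
  ],
)

```text
t: 2.7
tool_pos: [0.6366, -0.0395, 0.0272]
tool_rot: [2.225, 2.215, 0.002]
contact_force: [0.1, -0.6, -0.1]
opening: 0.0121
grip_force: 0.0
```

Emit:
servo_tool(
  increments=[
    [[1.2,-1.2,0,0.3,0],[1.2,-2.4,0,0.3,0],[1.2,-4,-0.1,0.3,0],[1.2,-6,-0.3,0.3,0],[1.2,-8,-0.5,0.3,0]],
  ],
)

```text
t: 3.2
tool_pos: [0.6304, -0.1211, 0.0233]
tool_rot: [2.226, 2.215, 0.001]
contact_force: [0.6, 1.4, 0.7]
opening: 0.0118
grip_force: 0.3
```

Emit:
servo_tool(
  increments=[
    [[1.2,-2,-0.3,0,0],[1.2,-4,-0.6,0,0],[1.2,-6,-0.8,0,0],[1.2,-8,-1.1,0,0],[1.2,-10,-1.4,0,0]],
  ],
)

```text
t: 3.7
tool_pos: [0.6155, -0.2214, 0.0231]
tool_rot: [2.227, 2.215, 0.001]
contact_force: [-0.1, 0.1, 0.8]
opening: 0.0118
grip_force: 0.3
```

```bash
cat >> h.py <<'E'
def look(n):
    o=ctrl.get_obs();print(o["t"],o["tool_pos"].round(4),o["contact_force"].round(1));w=ctrl.get_image("wrist");t=ctrl.get_image("top")
    a=cv2.resize(t["img"][130:280,200:440],(400,250));b=cv2.resize(w["img"],(400,300));b=b[:250]
    cv2.imwrite("pics/"+n,cv2.cvtColor(np.hstack([a,b]),cv2.COLOR_RGB2BGR))
E
python3 -c "
from h import *
look('l1.png')"
```

```text
3.7 [ 0.6155 -0.2214  0.0231] [-0.1  0.1  0.8]
```

View pics/l1.png

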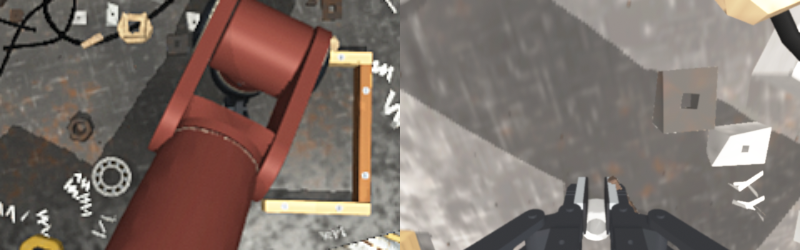

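The nut appears still cradled between the fingertips at (597,225), so I'll keep pushing.

Emit:
servo_tool(
  increments=[
    [[1.2,-2,-0.3,0,0],[1.2,-4,-0.5,0,0],[1.2,-6,-0.8,0,0],[1.2,-8,-0.9,0,0],[1.2,-9.2,-1,0,0]],
  ],
)

```text
t: 4.3
tool_pos: [0.6049, -0.3135, 0.0224]
tool_rot: [2.228, 2.214, -0.0]
contact_force: [-0.2, 0.2, -0.3]
opening: 0.0121
grip_force: 0.2
```

Emit:
servo_tool(
  increments=[
    [[1.2,-0.3,0,0,0],[1.2,-0.3,0,0,0],[1.2,0.7,0,0,0],[1.2,0.7,0,-5,0],[1.2,0.7,0,-9,0]],
  ],
)

```text
t: 4.8
tool_pos: [0.6046, -0.3016, 0.112]
tool_rot: [-2.222, -2.216, 0.001]
contact_force: [1.2, 0.3, 1.2]
opening: 0.012
grip_force: 0.0
```

Emit:
servo_tool(
  increments=[
    [[1.6,5,-1,0,0],[1.6,10,-2,0,0],[1.6,15,-3,0,0],[1.6,20,-4,0,0],[1.6,24,-5,0,0]],
  ],
)

```text
t: 5.3
tool_pos: [0.5551, -0.0602, 0.1122]
tool_rot: [-2.224, -2.218, -0.001]
contact_force: [0.9, -0.3, 0.1]
opening: 0.016
grip_force: 0.0
```

Emit:
servo_tool(
  increments=[
    [[1.6,4,0,0,0],[1.6,8,0,0,0],[1.6,8,0,0,0],[1.6,8,0,0,0],[1.6,8,0,0,0]],
  ],
)

```text
t: 5.8
tool_pos: [0.5564, 0.0162, 0.1122]
tool_rot: [2.226, 2.217, -0.001]
contact_force: [-1.8, -0.5, -0.2]
opening: 0.0162
grip_force: 0.0
```

```bash
python3 -c "
from h import *
look('l2.png')"
```

```text
5.8 [0.5564 0.0162 0.1122] [-1.8 -0.5 -0.2]
```

View pics/l2.png

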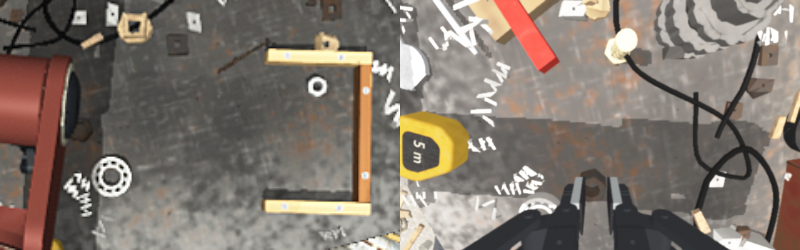

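n24 lies inside the bay at crop (317,86). The rusty nut is centred between the fingertips at (593,183), so I'll descend behind it and push.

Emit:
servo_tool(
  increments=[
    [[1.6,0.2,-0.2,3,0],[1.6,0.2,-0.2,6,0],[1.6,0.2,-0.2,8,0],[1.6,0.2,-0.2,8.8,0],[1.6,0.2,-0.2,8.8,0]],
  ],
)

```text
t: 6.4
tool_pos: [0.5537, 0.0175, 0.0231]
tool_rot: [-2.226, -2.213, 0.003]
contact_force: [0.1, -0.4, -0.1]
opening: 0.0162
grip_force: 0.0
```

Emit:
servo_tool(
  increments=[
    [[1.6,-1.2,0,0,0],[1.6,-2.4,0,0,0],[1.6,-4,0,0,0],[1.6,-6,0,0,0],[1.6,-8,0,0,0]],
  ],
)

```text
t: 6.9
tool_pos: [0.555, -0.0636, 0.0256]
tool_rot: [2.226, 2.215, 0.002]
contact_force: [0.6, 1.2, 0.9]
opening: 0.0159
grip_force: 0.8
```

Emit:
servo_tool(
  increments=[
    [[1.6,-2,0,0,0],[1.6,-4,0,0,0],[1.6,-6,0,0,0],[1.6,-8,0,0,0],[1.6,-10,0,0,0]],
  ],
)

```text
t: 7.4
tool_pos: [0.5542, -0.1639, 0.0255]
tool_rot: [2.226, 2.214, 0.002]
contact_force: [-0.1, 2.0, 1.4]
opening: 0.0161
grip_force: 0.9
```

Emit:
servo_tool(
  increments=[
    [[1.6,-2,0,0,0],[1.6,-4,0,0,0],[1.6,-6,0,0,0],[1.6,-8,0,0,0],[1.6,-10,0,0,0]],
  ],
)

```text
t: 7.9
tool_pos: [0.5534, -0.2638, 0.0251]
tool_rot: [2.226, 2.215, 0.001]
contact_force: [-0.5, 1.7, 2.5]
opening: 0.0162
grip_force: 1.1
```

Emit:
servo_tool(
  increments=[
    [[1.6,-2,0,0,0],[1.6,-3.5,0,0,0],[1.6,-4.5,0,0,0],[1.6,-5,0,0,0],[1.6,-5,0,0,0]],
  ],
)

```text
t: 8.4
tool_pos: [0.5531, -0.3124, 0.0241]
tool_rot: [2.227, 2.216, -0.001]
contact_force: [-0.8, -0.8, 0.2]
opening: 0.0161
grip_force: 0.0
```

Emit:
servo_tool(
  increments=[
    [[2.6,1,0,0,0],[1.6,1,0,-4,0],[2.6,1,0,-9,0],[2.6,6,-1.3,-9,0],[2.6,11,-2.6,-9,0]],
  ],
)

```text
t: 8.9
tool_pos: [0.5296, -0.2041, 0.117]
tool_rot: [2.224, 2.212, 0.003]
contact_force: [0.3, 1.3, -0.3]
opening: 0.026
grip_force: 0.0
```

Emit:
servo_tool(
  increments=[
    [[2.6,5,-1.2,0,0],[2.6,10,-2.5,0,0],[2.6,15,-3.6,0,0],[2.6,18,-3.6,0,0],[2.6,18,-3.6,0,0]],
  ],
)

```text
t: 9.4
tool_pos: [0.4917, -0.0203, 0.1137]
tool_rot: [-2.218, -2.223, -0.0]
contact_force: [-0.3, -0.4, -0.8]
opening: 0.0263
grip_force: 0.0
```

```bash
python3 -c "
from h import *
look('l3.png')"
```

```text
9.4 [ 0.4917 -0.0203  0.1137] [-0.3 -0.4 -0.8]
```

View pics/l3.png

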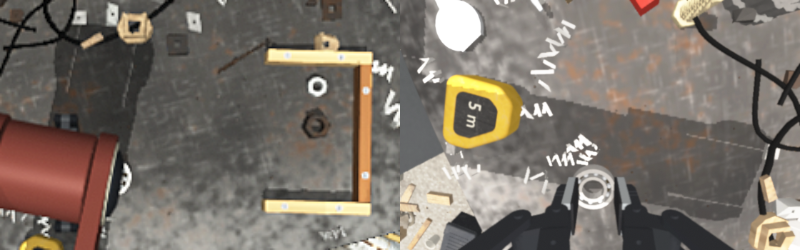

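n30 is inside the bay at crop (316,125), beside n24. The bearing is centred between the fingers at (595,187).

Emit:
servo_tool(
  increments=[
    [[2.6,1,0,2,0],[2.6,1,0,5,0],[2.6,1,0,8,0],[2.6,1,0,9.1,0],[2.6,1,0,9.1,0]],
  ],
)

```text
t: 10.0
tool_pos: [0.4917, -0.0152, 0.0214]
tool_rot: [-2.225, -2.213, 0.004]
contact_force: [0.0, 0.4, 0.6]
opening: 0.0257
grip_force: 0.0
```

Emit:
servo_tool(
  increments=[
    [[2.6,-1.2,0,0,0],[2.6,-2.4,0,0,0],[2.6,-4,0,0,0],[2.6,-6,0,0,0],[2.6,-8,0,0,0]],
  ],
)

```text
t: 10.5
tool_pos: [0.4939, -0.0967, 0.025]
tool_rot: [2.225, 2.214, 0.002]
contact_force: [-0.3, 1.1, -0.5]
opening: 0.0261
grip_force: 0.4
```

Emit:
servo_tool(
  increments=[
    [[2.6,-2,0,0,0],[2.6,-4,0.1,0,0],[2.6,-6,0.2,0,0],[2.6,-8,0.2,0,0],[2.6,-10,0.3,0,0]],
  ],
)

```text
t: 11.0
tool_pos: [0.496, -0.197, 0.0249]
tool_rot: [2.226, 2.214, 0.001]
contact_force: [-0.3, 1.5, -0.8]
opening: 0.0261
grip_force: 0.5
```

Emit:
servo_tool(
  increments=[
    [[2.6,-2.5,0,0,0],[2.6,-5,0,0,0],[2.6,-7.5,0,0,0],[2.6,-9.5,0,0,0],[2.6,-10.8,0,0,0]],
  ],
)

```text
t: 11.5
tool_pos: [0.4954, -0.3052, 0.0247]
tool_rot: [2.227, 2.213, 0.001]
contact_force: [0.1, 1.8, 2.4]
opening: 0.0261
grip_force: 1.4
```

Emit:
servo_tool(
  increments=[
    [[2.6,-0.2,0,0,0],[2.6,1,0,0,0],[2.6,1,0,-4,0],[2.6,1,0,-9,0],[2.6,6,0,-13,0]],
  ],
)

```text
t: 12.0
tool_pos: [0.4965, -0.255, 0.1486]
tool_rot: [2.225, 2.21, 0.0]
contact_force: [2.2, 0.4, 1.1]
opening: 0.026
grip_force: 0.0
```

Emit:
servo_tool(
  increments=[
    [[2.6,5,0,0,0],[2.6,10,0,0,0],[2.6,15,0,0,0],[2.6,20,0,0,0],[2.6,20,0,0,0]],
  ],
)

```text
t: 12.5
tool_pos: [0.4947, -0.0472, 0.1438]
tool_rot: [-2.215, -2.224, -0.001]
contact_force: [-0.1, -0.5, 0.3]
opening: 0.0259
grip_force: 0.0
```

Run:
```python
from h import *
o=ctrl.get_obs();print(o["t"],o["tool_pos"])
t=ctrl.get_image("top");c=t["img"][85:315,150:440]
cv2.imwrite("pics/f.png",cv2.cvtColor(cv2.resize(c,(756,600),interpolation=cv2.INTER_CUBIC),cv2.COLOR_RGB2BGR))
```

```text
12.5 [ 0.49467905 -0.0472411   0.14379345]
```

View pics/f.png

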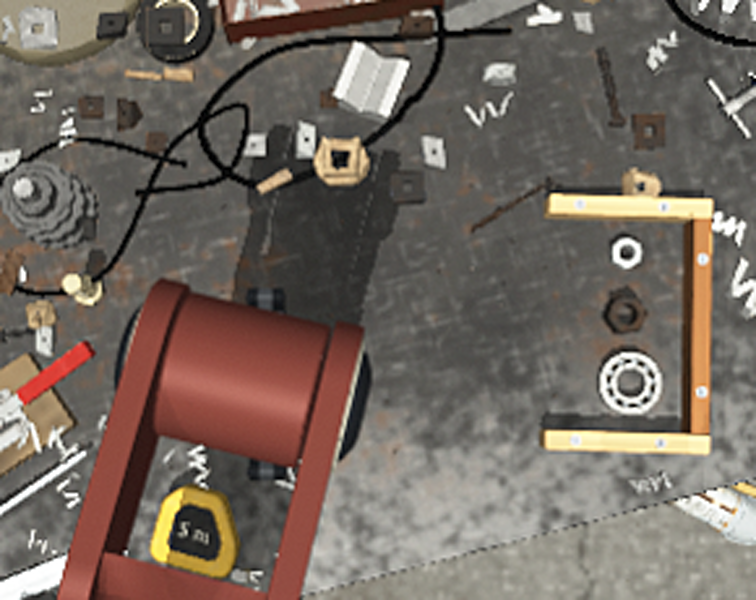

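All three parts lie well inside the bay, at crop (627,252), (625,312) and (631,383), against an open line near col 546. The bolt, V-block and tape haven't moved, and the arm is clear.

```bash
python3 -c "
from h import *
print(ctrl.finish_job())"
```

```text
the job is handed in; nothing more can be done
None
```

Both nuts and the ball bearing were swept wholly inside the bay by pushing only. The bolt, V-block and tape measure stayed where they were, and I handed the job in at about 12.5 s.

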